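# One turn of the stoppering press

### The job

Seat the vial stoppers: push the press's hand wheel round by its upright handle, clockwise seen from above, through exactly one full turn, so that the handle comes back to the index finger where it started and goes no further. Only push the handle, gently, with the fingers and do not grip it; leave the cup, the pot and the tube rack where they stand, and finish with the robot clear of everything.

Things in the scene. Friction and masses are not known exactly. Their poses are not given: they have to be found in the camera images.
- press: White bench press fixed to the work surface, 170 x 210 mm on plan, that seats stoppers in 12 small vials. Origin: centre of its underside, straight below the wheel's axis; z up; the index finger is on its -x side. A white crossbeam on two columns, top at z = 122 mm (column nuts 128 mm), carries a level hand wheel whose screw lowers the pressing plate 6 mm a turn.
- wheel (a joint): Turn of the hand wheel (rad) about the vertical axis: 0 at the start, grows as it turns clockwise seen from above; a full turn is 6.283. Stops at -0.3 and 8.0. A stiff screw: about 3 to 4 N sideways at the handle turns it, and it stays where it is left without coasting.
- wheel_axis (a point): Point on the wheel's axis at z = 145 mm, the height of the top of the rim; does not turn. The wheel: a round steel rim of 14 mm bar, 80 mm radius to the bar's middle (z = 138 mm), three 12 mm spokes, a hub of 20 mm radius with its top at z = 150 mm, out of which the 16 mm thick screw stands up to z = 170 mm.
- grip_top (a point): Centre of the top face of the wheel's handle: a plain upright black cylinder, 24 mm diameter, that stands on the rim, 80 mm from the axis, over the end of one spoke, from the rim up to z = 186 mm (41 mm above the top of the rim). It goes round with the wheel and is a sleeve that can roll about its own upright pin.
- index (a point): Tip of the fixed steel index finger that sticks out from the crossbeam under the rim, 112 mm from the axis, top at z = 132 mm (below the top of the rim). It marks the direction from the axis in which the handle stands at the start and must stand again at the end.
- cup: Bystander: an empty open plastic cup, 90 mm across the rim, 115 mm high, loose; origin at the centre of its underside.
- pot: Bystander: a small closed sample pot, 46 mm diameter, 60 mm high, loose; origin at the centre of its underside.
- rack: Bystander: a black tube rack, 70 x 150 mm and 100 mm high with its stoppered tubes, loose; origin at the centre of its underside.

How it is judged:
By the outcome, as a careful person would: the job done as asked, in the order asked, and still so for the second after the job is handed in, with the robot touching nothing.
It also fails if it takes over 69 s, if anything falls off the work surface, if the arm or the gripper's body presses on something with over 40 N, if the wrist force passes 120 N, or if a joint passes its speed limit or range.

### The arm

A 7-joint arm with a two-finger parallel gripper is mounted at the origin on the work surface. World frame = base frame: x ahead of the robot, y to its left, z up, the work surface at z = 0. Lengths are in mm, angles in degrees, forces in N, time in s.
With the tool pointing down it reaches from about 350 to 900 mm from the base axis. Payload 19.9 kg.
Tool frame: the origin (TCP) lies at the very end of the fingers, on their centre line; the grasp point (between the pads) lies 19 mm behind it; z points along the fingers, y is the line along which they close (so a half turn about z gives the same grasp; the last joint's range is limited). The gripper opens to 94 mm and grips with 3 to 60 N. Pads are 16 mm wide; open, the fingers measure 119 mm over their backs; the gripper's body (75 mm by 177 mm) begins 78 mm behind the grasp point.
Start: joints at [74.685, 23.915, -0.59, 92.452, 0.269, 63.638, -3.037], TCP at [139.924, -609.114, 205.425] pointing down, gripper open.
Joint ranges: [-161.28, 161.28], [-22.2, 115.67], [-73.04, 71.86], [3.21, 147.25], [-68.34, 248.33], [10.77, 114.83], [-161.83, 161.83]. Speed limits (degrees/s): [108.29, 108.29, 136.94, 136.94, 172.46, 172.46, 172.46].

### API

Orientations are given as [roll, pitch, yaw] about the fixed x, y, z axes, in that order (R = Rz(yaw) Ry(pitch) Rx(roll)).
In Python, from station import * gives the robot as it stands. The module is installed in compiled form; this text tells all that it offers.
- The arm moves only by the tool send_rows, never from a script. Its argument "motion" is a list of rows, each a list of 3 entries, a list of its own where there are three numbers: the gripper command: -1 is shut, 1 is fully open, values between are in proportion, then the shift along the tool's x, y, z in cm, then the turn about the tool's z in degrees. A call has 1 to 12 rows; each row is the pose to reach, as a shift and turn from the pose commanded when the call began, along the tool's axes at that moment; what a row does not reach only later rows make up. A row lasts 1/8 s, in which the tool goes at most 62.5 mm and 10.7 degrees, less where a joint would pass 70% of its speed; a pose out of reach is approached as far as the arm can. A call with a gripper value outside its range is refused whole. The fingers move at their own pace and stop on an object; "squeeze" is the grip in N (left out, the last holds). Time passes only in rows, so rows that repeat a pose let the fingers close. It gives the time, the measured TCP pose, the force, the opening and the grip force at its end, in the units of the state.
- observe(): the state, without advancing time (a new reading comes with each control period).
- get_image(name): name is "scene" or "side" or "wrist"; returns a dict with "image" (400x640x3 uint8, red, green, blue), "fx", "fy", "cx", "cy" (pixels), "R" (3x3) and "t" (3): a world point X has camera coordinates R X + t. Camera axes: x right, y down, z forward; pixel columns grow to the right and rows downward; lengths in mm; the calibration is good to about 2 mm. A picture is of the moment at which its call begins. There is no depth.
- finish_job(): hands the job in; it is judged then, once.
The state is a dict: "t": time; "q": joint angles; "qvel": joint speeds; "effort": joint torques, N m; "tcp_pos": TCP position; "tcp_rot": TCP orientation; "ft_force": force on the tool from outside, world axes, zero at the start; "ft_torque": the same for the moment, N m; "grip_width": opening from 0.0 (shut) to 1.0 (fully open); "gripper_force": force on a finger pad.
Only numpy, scipy, OpenCV 4.12 (cv2) and the standard library are available. Lean on these libraries where they do the work, as an engineer would, in place of code of your own. Each camera call takes 0.05 s, during which the arm holds its last target. There are 200 camera calls.

## Working session

There is one attempt and no reset: what is moved stays moved. The work goes in short steps, Python scripts to look and compute and a tool call to move; the robot and the scene stay as the last step left them, time stands still between calls to the robot, and variables do not carry over. Pictures are saved under pics/ and viewed, at most 10 in all, crops included, and the job is handed in when it is done.

Besides the shell and the picture viewer there is one more tool, called as name(argument=value, ...) on one line, values as JSON. send_rows: Moves the arm, as the interface text tells. Its arguments: {"type":"object","properties":{"motion":{"type":"array"},"squeeze":{"type":"number"}},"required":["motion"]}

```bash
mkdir -p pics
python3 - <<'E'
from station import *
import cv2,numpy as np
s=observe();print({k:s[k] for k in('t','tcp_pos','tcp_rot','ft_force','grip_width')})
for n in('scene','side'):
    d=get_image(n);cv2.imwrite(f'pics/{n}0.png',d['image'][:,:,::-1]);print(n,d['fx'],d['cx'],d['cy'],np.round(d['R'],4).tolist(),np.round(d['t'],1).tolist())
    np.savez(f'pics/{n}0.npz',**d)
E
```

```text
{'t': 0.0, 'tcp_pos': array([ 139.83277777, -608.78470982,  204.82366837]), 'tcp_rot': array([-1.79930904e+02,  6.01526532e-03,  1.29404733e+01]), 'ft_force': array([-0.02476646,  0.05164187, -0.12331524]), 'grip_width': 1.0001413542496054}
scene 389.25464120218874 315.2317222751506 203.86193505750754 [[-0.6116, 0.7912, -0.0052], [0.443, 0.3369, -0.8308], [-0.6556, -0.5104, -0.5565]] [324.7, -175.2, 1223.4]
side 456.89151820523387 320.627624932997 201.4397652042595 [[0.9882, -0.1525, -0.0133], [-0.1105, -0.6504, -0.7515], [0.1059, 0.7441, -0.6596]] [-574.6, 219.4, 787.0]
```

View pics/scene0.png

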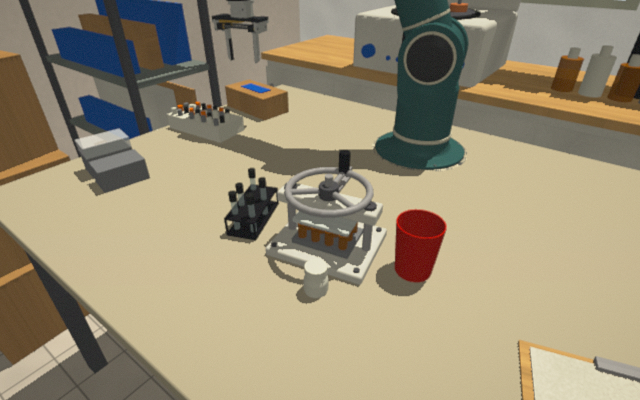

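View pics/side0.png

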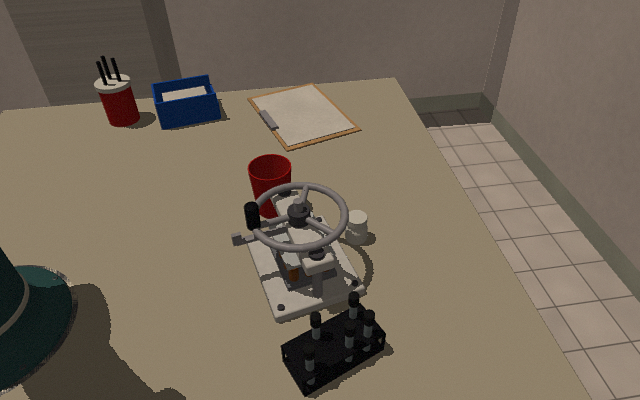

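The scene view shows the hub near (329,188) and the handle near (344,160). The side view shows the hub near (299,211), the handle near (252,215) and the index near (237,239). The cup, pot and rack stand around the press. I'll zoom in for accuracy.

Run:
```python
import cv2,numpy as np
a=cv2.imread('pics/scene0.png')[140:280,260:400];b=cv2.imread('pics/side0.png')[170:310,225:365]
cv2.imwrite('pics/crop0.png',np.hstack([cv2.resize(x,(400,400),interpolation=cv2.INTER_CUBIC) for x in(a,b)]))
```

```text
(no output)
```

View pics/crop0.png

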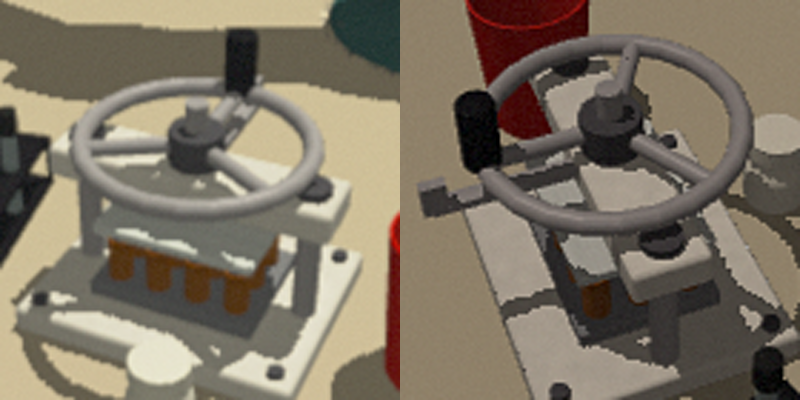

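```bash
cat > h.py <<'E'
import numpy as np
def proj(d,X):
    c=np.atleast_2d(X)@d['R'].T+d['t'];return np.c_[d['fx']*c[:,0]/c[:,2]+d['cx'],d['fy']*c[:,1]/c[:,2]+d['cy']]
def ray(d,uv,z):
    v=d['R'].T@np.array([(uv[0]-d['cx'])/d['fx'],(uv[1]-d['cy'])/d['fy'],1]);o=-d['R'].T@d['t'];return o+v*(z-o[2])/v[2]
E
python3 - <<'E'
from h import *
from scipy.optimize import least_squares
S=dict(np.load('pics/scene0.npz'));D=dict(np.load('pics/side0.npz'))
cs=lambda x,y:(260+x*.35,140+y*.35);cd=lambda x,y:(225+(x-400)*.35,170+y*.35)
# (cam,local pt,uv)
P=[(S,(0,0,170),cs(197,102)),(S,(-80,0,186),cs(242,35)),(D,(0,0,170),cd(610,86)),(D,(-80,0,186),cd(478,97)),(D,(-112,0,131),cd(432,183))]
th=np.linspace(0,2*np.pi,181)
ring=lambda r:np.c_[r*np.cos(th),r*np.sin(th),0*th+138]
def W(p,L):
    c,s=np.cos(p[2]),np.sin(p[2]);return np.atleast_2d(L)@np.array([[c,-s,0],[s,c,0],[0,0,1]]).T+[p[0],p[1],0]
def f(p):
    r=[]
    for d,L,uv in P:r+=list(proj(d,W(p,L))[0]-uv)
    a=proj(S,W(p,ring(80)));b=proj(D,W(p,ring(80)))
    r+=[a[:,0].min()-cs(81,0)[0],a[:,0].max()-cs(315,0)[0],a[:,1].min()-cs(0,88)[1],a[:,1].max()-cs(0,205)[1],b[:,0].max()-cd(743,0)[0],b[:,1].min()-cd(0,45)[1],b[:,1].max()-cd(0,222)[1]]
    return np.array(r)
s=least_squares(f,[500,-250,0],x_scale=[100,100,1],loss='soft_l1');p=s.x
print(p[:2],np.degrees(p[2]),np.round(f(p),1))
for L in[(-80,0,186),(-112,0,132)]:print(W(p,L))
for d,uv,z,n in[(S,(420,222),115,'cup rim'),(D,(270,168),115,'cup rim'),(S,(316,265),60,'pot'),(D,(358,217),60,'pot'),(D,(316,317),100,'tube'),(D,(354,299),100,'tube'),(D,(310,352),100,'tube'),(D,(369,317),100,'tube')]:print(n,ray(d,uv,z).round())
E
```

```text
[553.56182622  51.40364038] 12.50394616640588 [-0.1 -0.2  0.  -1.4 -0.2 -0.4 -1.1  0.5  0.2 -0.3 -0.9 -0.2 -0.9  1.8
  0.3 -1.3 -0.2]
[[475.45933839  34.08309202 186.        ]]
[[444.21834326  27.15487268 132.        ]]
cup rim [513. 227. 115.]
cup rim [513. 222. 115.]
pot [671. 110.  60.]
pot [673. 107.  60.]
tube [ 555. -136.  100.]
tube [ 617. -113.  100.]
tube [ 538. -192.  100.]
tube [ 632. -149.  100.]
```

send_rows(motion=[[-1, [2.35, -2.55, 0], -4], [-1, [4.7, -5.1, 0], -9], [-1, [7, -7.7, 0], -14], [-1, [9.4, -10.2, 0], -19], [-1, [11.8, -12.8, 0], -24], [-1, [14.1, -15.3, 0], -29], [-1, [16.5, -17.9, 0], -34], [-1, [18.8, -20.5, 0], -39], [-1, [21.2, -23, 0], -44], [-1, [23.5, -25.6, 0], -49], [-1, [25.9, -28.1, 0], -54], [-1, [28.2, -30.7, 0], -60]], squeeze=10)

```text
t: 1.6
tcp_pos: [347.0, -244.8, 205.5]
tcp_rot: [180.0, 0.0, 73.3]
ft_force: [1.2, -0.1, 0.3]
grip_width: 0.005
gripper_force: 0.0
```

```bash
cat > st.py <<'E'
from station import *
import numpy as np
np.set_printoptions(precision=1,suppress=True)
s=observe();print(s['t'],s['tcp_pos'],s['tcp_rot'],s['q'],s['ft_force'],s['grip_width'])
E
python3 st.py
```

```text
1.6 [ 347.  -244.8  205.5] [180.    0.   73.3] [ 53.9   3.9 -23.7 118.6   1.8  57.8  12.6] [ 1.2 -0.1  0.3] 0.00502209280474937
```

send_rows(motion=[[-1, [3.4, 0.8, 0], -4], [-1, [6.7, 1.6, 0], -8], [-1, [10.1, 2.3, 0], -12], [-1, [13.5, 3.1, 0], -16], [-1, [16.8, 3.9, 0], -20], [-1, [20.2, 4.7, 0], -24], [-1, [23.6, 5.4, 0], -27], [-1, [26.9, 6.2, 0], -29.2], [-1, [26.9, 6.2, 0], -29.2]])

```text
t: 2.72
tcp_pos: [484.7, -4.5, 205.4]
tcp_rot: [180.0, -0.1, 102.5]
ft_force: [-0.4, -0.3, -0.1]
grip_width: 0.005
gripper_force: 0.0
```

Run:
```python
exec(open('st.py').read())
import cv2
from h import *
ims=[]
for n in('wrist','side'):
    d=get_image(n);np.savez(f'pics/{n}1.npz',**d);ims.append(d['image'][:,:,::-1])
print(proj(dict(np.load('pics/wrist1.npz')),[[475.5,34,186],[553.5,51.5,170],[484,-5,205]]))
w=cv2.resize(ims[0],(480,300),interpolation=cv2.INTER_AREA);b=cv2.resize(ims[1][150:290,200:400],(320,224),interpolation=cv2.INTER_CUBIC)
o=np.zeros((300,800,3),np.uint8);o[:,:480]=w;o[:224,480:]=b;cv2.imwrite('pics/a1.png',o)
```

```text
2.725 [484.7  -4.5 205.4] [180.   -0.1 102.5] [ 32.   12.7 -39.6 110.9   9.2  59.6   0.9] [-0.4 -0.3 -0.1] 0.004679496788705
[[324.3 175.6]
 [451.1 169.9]
 [324.  251.9]]
```

View pics/a1.png

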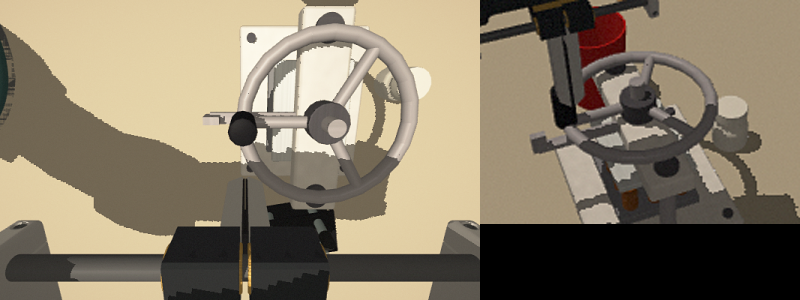

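The wrist view shows the handle where predicted, near (323,170) full-scale, the hub near (449,170), and the shut fingers behind the handle. I'll descend and approach to contact.

send_rows(motion=[[-1, [0, 0, 1.2], 0], [-1, [0, 0, 2.5], 0], [-1, [0, 0, 3.8], 0], [-1, [0, 0, 5.0], 0], [-1, [0.4, 0, 5.0], 0], [-1, [0.8, 0, 5.0], 0], [-1, [1.2, 0, 5.0], 0], [-1, [1.4, 0, 5.0], 0], [-1, [1.6, 0, 5.0], 0], [-1, [1.6, 0, 5.0], 0]])

```text
t: 4.08
tcp_pos: [480.9, 7.9, 155.5]
tcp_rot: [180.0, -0.0, 102.1]
ft_force: [0.3, 0.1, 0.4]
grip_width: 0.004
gripper_force: 0.0
```

send_rows(motion=[[-1, [0.15, 0, 0], 0], [-1, [0.3, 0, 0], 0], [-1, [0.3, 0, 0], 0]])

```text
t: 4.45
tcp_pos: [480.2, 10.9, 155.4]
tcp_rot: [-180.0, -0.0, 102.1]
ft_force: [-0.3, 0.2, -0.0]
grip_width: 0.006
gripper_force: 0.0
```

send_rows(motion=[[-1, [0.1, 0, 0], 0], [-1, [0.2, 0, 0], 0], [-1, [0.3, 0, 0], 0], [-1, [0.3, 0, 0], 0]])

```text
t: 4.95
tcp_pos: [479.6, 13.6, 155.4]
tcp_rot: [-180.0, 0.0, 102.1]
ft_force: [-0.0, -1.8, 1.3]
grip_width: 0.006
gripper_force: 1.2
```

send_rows(motion=[[-1, [0.1, 0, 0], 0], [-1, [0.2, 0, 0], 0], [-1, [0.2, 0, 0], 0]])

```text
t: 5.32
tcp_pos: [479.1, 15.8, 155.4]
tcp_rot: [-180.0, -0.0, 102.1]
ft_force: [-0.6, -1.3, 0.4]
grip_width: 0.003
gripper_force: 1.0
```

send_rows(motion=[[-1, [0.28, -0.06, 0], 2], [-1, [0.85, -0.15, 0], 6], [-1, [1.42, -0.21, 0], 10], [-1, [2.14, -0.22, 0], 15], [-1, [2.85, -0.17, 0], 20], [-1, [3.56, -0.05, 0], 25], [-1, [4.25, 0.12, 0], 30], [-1, [4.93, 0.36, 0], 35], [-1, [5.59, 0.65, 0], 40], [-1, [6.21, 1.0, 0], 45], [-1, [6.81, 1.4, 0], 50], [-1, [6.81, 1.4, 0], 50]])

```text
t: 6.82
tcp_pos: [478.5, 85.8, 155.4]
tcp_rot: [-180.0, -0.0, 52.2]
ft_force: [0.1, 0.4, -0.6]
grip_width: 0.004
gripper_force: 0.0
```

```bash
cat > ax.py <<'E'
exec(open('st.py').read())
r=np.radians(s['tcp_rot'][2]);d=np.array([553.5,51.5])-s['tcp_pos'][:2]
print('axis in tool',d@[np.cos(r),np.sin(r)],d@[np.sin(r),-np.cos(r)],'wheel',102.5-s['tcp_rot'][2])
E
python3 ax.py
```

```text
6.825 [478.5  85.8 155.4] [-180.    -0.    52.2] [ 14.6  15.7 -32.6 113.8  10.4  53.3 -61.1] [ 0.1  0.4 -0.6] 0.0035614175384171684
axis in tool 18.804538936131657 80.3038229714722 wheel 50.28479694944338
```

Run:
```python
exec(open('st.py').read())
import cv2
o=np.zeros((300,800,3),np.uint8)
d=get_image('wrist');o[:,:480]=cv2.resize(d['image'][:,:,::-1],(480,300),interpolation=cv2.INTER_AREA)
d=get_image('side');o[:224,480:]=cv2.resize(d['image'][150:290,200:400,::-1],(320,224),interpolation=cv2.INTER_CUBIC)
cv2.imwrite('pics/a2.png',o)
```

```text
6.825 [478.5  85.8 155.4] [-180.    -0.    52.2] [ 14.6  15.7 -32.6 113.8  10.4  53.3 -61.1] [ 0.1  0.4 -0.6] 0.0035614175384171684
```

View pics/a2.png

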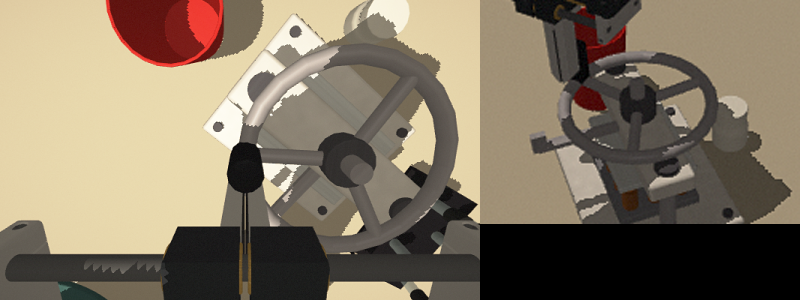

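The handle is following: the wrist view shows it at (245,165) directly ahead of the fingers, with its spoke turned about 50°.

send_rows(motion=[[-1, [0.7, -0.14, 0], 5], [-1, [1.42, -0.21, 0], 10], [-1, [2.14, -0.22, 0], 15], [-1, [2.85, -0.17, 0], 20], [-1, [3.56, -0.05, 0], 25], [-1, [4.25, 0.12, 0], 30], [-1, [4.93, 0.36, 0], 35], [-1, [5.59, 0.65, 0], 40], [-1, [6.21, 1.0, 0], 45], [-1, [6.81, 1.4, 0], 50], [-1, [7.36, 1.85, 0], 55], [-1, [7.36, 1.85, 0], 55]])

```text
t: 8.43
tcp_pos: [538.4, 131.9, 155.3]
tcp_rot: [-180.0, 0.0, -2.8]
ft_force: [-0.6, 0.1, -0.6]
grip_width: 0.003
gripper_force: 0.0
```

```bash
python3 ax.py
```

```text
8.425 [538.4 131.9 155.3] [-180.     0.    -2.8] [   1.2   21.3  -22.3  104.9    9.6   55.6 -118. ] [-0.6  0.1 -0.6] 0.0029273622540597903
axis in tool 18.957528207488167 79.54105836383357 wheel 105.27016037607383
```

send_rows(motion=[[-1, [0.7, -0.14, 0], 5], [-1, [1.42, -0.21, 0], 10], [-1, [2.14, -0.22, 0], 15], [-1, [2.85, -0.17, 0], 20], [-1, [3.56, -0.05, 0], 25], [-1, [4.25, 0.12, 0], 30], [-1, [4.25, 0.12, 0], 30]])

```text
t: 9.3
tcp_pos: [580.7, 128.5, 155.3]
tcp_rot: [-180.0, 0.0, -32.7]
ft_force: [-0.2, -0.8, -0.7]
grip_width: 0.002
gripper_force: 0.0
```

send_rows(motion=[[-1, [-0.8, 0, 0], 0], [-1, [-1.6, 0, 0], 0], [-1, [-2.4, 0, 0], 0], [-1, [-2.4, 0, 0], 0]])

```text
t: 9.8
tcp_pos: [560.0, 142.2, 155.6]
tcp_rot: [-180.0, -0.0, -32.8]
ft_force: [0.9, 0.3, -0.3]
grip_width: 0.007
gripper_force: 0.0
```

```bash
python3 ax.py
```

```text
9.8 [560.  142.2 155.6] [-180.    -0.   -32.8] [  -4.5   22.9  -16.1  101.7    7.5   56.4 -146.4] [ 0.9  0.3 -0.3] 0.00736910735659564
axis in tool 43.619478203436685 79.7919935734188 wheel 135.2862835020027
```

send_rows(motion=[[-1, [0, 0, 0], -10], [-1, [0, 0, 0], -20], [-1, [0, 0, 0], -30], [-1, [0, 0, 0], -40], [-1, [0, 0, 0], -50], [-1, [0, 0, 0], -60], [-1, [0, 0, 0], -70], [-1, [0, 0, 0], -80], [-1, [0, 0, 0], -90], [-1, [0, 0, 0], -100], [-1, [0, 0, 0], -110], [-1, [0, 0, 0], -120]])

```text
t: 11.3
tcp_pos: [560.7, 141.4, 155.5]
tcp_rot: [180.0, 0.0, 87.5]
ft_force: [-0.2, -0.0, 0.2]
grip_width: 0.004
gripper_force: 0.0
```

send_rows(motion=[[-1, [0, 0, 0], -10], [-1, [0, 0, 0], -20], [-1, [0, 0, 0], -30], [-1, [0, 0, 0], -40], [-1, [0, 0, 0], -50], [-1, [0, 0, 0], -60], [-1, [0, 0, 0], -70], [-1, [0, 0, 0], -80], [-1, [0, 0, 0], -90], [-1, [0, 0, 0], -100], [-1, [0, 0, 0], -110], [-1, [0, 0, 0], -120]])

```text
t: 12.8
tcp_pos: [560.8, 141.3, 155.4]
tcp_rot: [-180.0, 0.0, -152.6]
ft_force: [0.1, 0.3, 0.3]
grip_width: 0.006
gripper_force: 0.0
```

send_rows(motion=[[-1, [0, 0, 0], -10], [-1, [0, 0, 0], -20], [-1, [0, 0, 0], -30], [-1, [0, 0, 0], -30], [-1, [0, 0, 0], -30]])

```text
t: 13.42
tcp_pos: [560.6, 141.5, 155.4]
tcp_rot: [180.0, -0.0, -123.1]
ft_force: [0.0, -1.1, -0.4]
grip_width: 0.002
gripper_force: 0.0
```

```bash
python3 ax.py
```

```text
13.425 [560.6 141.5 155.4] [ 180.    -0.  -123.1] [ 31.7  41.2 -70.3 100.6  41.6  69.1  96.5] [ 0.  -1.1 -0.4] 0.0023420487936206187
axis in tool 79.30375460017379 -43.18109441479249 wheel 225.6080966988673
```

send_rows(motion=[[-1, [0, -0.5, 0], 0], [-1, [0, -1.0, 0], 0], [-1, [0, -1.4, 0], 0], [-1, [0, -1.6, 0], 0], [-1, [0, -1.7, 0], 0], [-1, [0, -1.7, 0], 0]])

```text
t: 14.18
tcp_pos: [574.8, 132.4, 155.4]
tcp_rot: [180.0, 0.0, -122.9]
ft_force: [-0.0, -0.7, -0.1]
grip_width: 0.003
gripper_force: 0.0
```

```bash
python3 ax.py
python3 - <<'E'
exec(open('st.py').read())
import cv2
from h import *
o=np.zeros((300,800,3),np.uint8)
d=get_image('wrist');o[:,:480]=cv2.resize(d['image'][:,:,::-1],(480,300),interpolation=cv2.INTER_AREA)
d=get_image('side');o[:224,480:]=cv2.resize(d['image'][150:290,200:400,::-1],(320,224),interpolation=cv2.INTER_CUBIC)
cv2.imwrite('pics/a3.png',o)
E
```

```text
14.175 [574.8 132.4 155.4] [ 180.     0.  -122.9] [ 31.8  42.2 -69.7  98.9  42.1  69.8  98.1] [-0.  -0.7 -0.1] 0.0033277398061209635
axis in tool 79.55263662586994 -26.02373701305006 wheel 225.36321733932476
14.175 [574.8 132.4 155.4] [ 180.     0.  -122.9] [ 31.8  42.2 -69.7  98.9  42.1  69.8  98.1] [-0.  -0.7 -0.1] 0.0033277398061209635
```

View pics/a3.png

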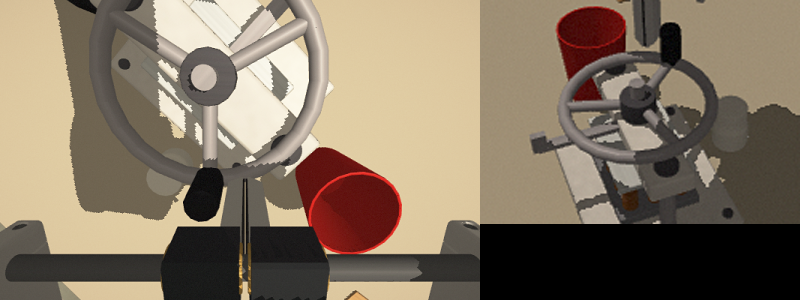

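The wrist view shows the handle at (205,195), just left of the fingers at (245,190), with the cup and pot untouched.

send_rows(motion=[[-1, [0, -0.1, 0], 0], [-1, [0, -0.1, 0], 0]])

```text
t: 14.52
tcp_pos: [575.7, 131.8, 155.4]
tcp_rot: [180.0, 0.0, -122.9]
ft_force: [-0.1, 0.7, 0.4]
grip_width: 0.008
gripper_force: 0.0
```

send_rows(motion=[[-1, [0, -0.1, 0], 0], [-1, [0, -0.1, 0], 0]])

```text
t: 14.78
tcp_pos: [576.6, 131.3, 155.4]
tcp_rot: [180.0, 0.0, -122.9]
ft_force: [-0.9, 0.3, 0.2]
grip_width: 0.007
gripper_force: 0.0
```

send_rows(motion=[[-1, [0, -0.1, 0], 0], [-1, [0, -0.1, 0], 0]])

```text
t: 15.02
tcp_pos: [577.4, 130.7, 155.4]
tcp_rot: [180.0, 0.0, -122.9]
ft_force: [-0.2, -1.0, 0.2]
grip_width: 0.002
gripper_force: 0.0
```

```bash
python3 ax.py
```

```text
15.025 [577.4 130.7 155.4] [ 180.     0.  -122.9] [ 31.8  42.3 -69.6  98.6  42.2  70.   98.4] [-0.2 -1.   0.2] 0.0024482180811895965
axis in tool 79.54169696437664 -22.9079635650239 wheel 225.36769421364284
```

send_rows(motion=[[-1, [-0.18, -0.7, 0], 5], [-1, [-0.3, -1.43, 0], 10], [-1, [-0.34, -2.15, 0], 15], [-1, [-0.32, -2.88, 0], 20], [-1, [-0.23, -3.6, 0], 25], [-1, [-0.1, -4.31, 0], 30], [-1, [0.1, -5.0, 0], 35], [-1, [0.38, -5.68, 0], 40], [-1, [0.7, -6.34, 0], 45], [-1, [1.08, -6.96, 0], 50], [-1, [1.08, -6.96, 0], 50]])

```text
t: 16.4
tcp_pos: [630.1, 83.8, 155.4]
tcp_rot: [-180.0, 0.0, -172.9]
ft_force: [0.4, 0.8, -1.2]
grip_width: 0.006
gripper_force: 0.0
```

```bash
python3 ax.py
```

```text
16.4 [630.1  83.8 155.4] [-180.     0.  -172.9] [ 28.2  39.9 -57.3  92.2  35.6  67.9  60.2] [ 0.4  0.8 -1.2] 0.006209596123675206
axis in tool 79.97480677998286 -22.49517474316497 wheel 275.36457310100184
```

Tracking is right on the circle. Continuing.

send_rows(motion=[[-1, [-0.18, -0.7, 0], 5], [-1, [-0.3, -1.43, 0], 10], [-1, [-0.34, -2.15, 0], 15], [-1, [-0.32, -2.88, 0], 20], [-1, [-0.23, -3.6, 0], 25], [-1, [-0.1, -4.31, 0], 30], [-1, [0.1, -5.0, 0], 35], [-1, [0.38, -5.68, 0], 40], [-1, [0.7, -6.34, 0], 45], [-1, [1.08, -6.96, 0], 50], [-1, [1.5, -7.55, 0], 55], [-1, [1.5, -7.55, 0], 55]])

```text
t: 17.9
tcp_pos: [624.3, 7.1, 155.6]
tcp_rot: [-180.0, 0.0, 132.3]
ft_force: [-0.2, -0.1, -0.0]
grip_width: 0.002
gripper_force: 0.0
```

```bash
python3 ax.py
```

```text
17.9 [624.3   7.1 155.6] [-180.     0.   132.3] [ 29.1  33.9 -45.8  94.1  26.5  63.4  18.3] [-0.2 -0.1 -0. ] 0.0021747102359975247
axis in tool 80.49783191212238 -22.554785960187015 wheel -29.757249899898255
```

send_rows(motion=[[-1, [-0.18, -0.7, 0], 5], [-1, [-0.3, -1.43, 0], 10], [-1, [-0.34, -2.15, 0], 15], [-1, [-0.32, -2.88, 0], 20], [-1, [-0.23, -3.6, 0], 25], [-1, [-0.1, -4.31, 0], 30], [-1, [0.1, -5.0, 0], 35], [-1, [0.38, -5.68, 0], 40], [-1, [0.7, -6.34, 0], 45], [-1, [1.08, -6.96, 0], 50], [-1, [1.5, -7.55, 0], 55], [-1, [1.5, -7.55, 0], 55]])

```text
t: 19.4
tcp_pos: [558.2, -32.1, 155.5]
tcp_rot: [-180.0, 0.0, 77.3]
ft_force: [0.6, 0.2, 0.9]
grip_width: 0.007
gripper_force: 0.0
```

```bash
python3 ax.py
```

```text
19.4 [558.2 -32.1 155.5] [-180.     0.    77.3] [ 28.4  24.1 -35.5 103.9  16.4  57.3 -26.4] [0.6 0.2 0.9] 0.007375754270686549
axis in tool 80.51764621487331 -22.91455131890368 wheel 25.1512792988686
```

send_rows(motion=[[-1, [-0.18, -0.7, 0], 5], [-1, [-0.3, -1.43, 0], 10], [-1, [-0.34, -2.15, 0], 15], [-1, [-0.32, -2.88, 0], 20], [-1, [-0.23, -3.6, 0], 25], [-1, [-0.1, -4.31, 0], 30], [-1, [0.1, -5.0, 0], 35], [-1, [0.38, -5.68, 0], 40], [-1, [0.7, -6.34, 0], 45], [-1, [0.7, -6.34, 0], 45]])

```text
t: 20.65
tcp_pos: [498.2, -11.0, 155.5]
tcp_rot: [-180.0, 0.0, 32.4]
ft_force: [-0.2, 0.4, -0.0]
grip_width: 0.004
gripper_force: 0.0
```

```bash
python3 ax.py;python3 - <<'E'
exec(open('st.py').read())
import cv2
o=np.zeros((300,800,3),np.uint8)
for n in('wrist','side'):
    d=get_image(n);np.savez(f'pics/{n}4.npz',**d)
    if n=='wrist':o[:,:480]=cv2.resize(d['image'][:,:,::-1],(480,300),interpolation=cv2.INTER_AREA)
    else:o[:224,480:]=cv2.resize(d['image'][150:290,200:400,::-1],(320,224),interpolation=cv2.INTER_CUBIC)
cv2.imwrite('pics/a4.png',o)
E
```

```text
20.65 [498.2 -11.  155.5] [-180.     0.    32.4] [ 22.4  16.4 -28.6 112.3   9.7  53.6 -68.7] [-0.2  0.4 -0. ] 0.0037256299720518278
axis in tool 80.20387076839718 -23.08579185564589 wheel 70.09090182442014
20.65 [498.2 -11.  155.5] [-180.     0.    32.4] [ 22.4  16.4 -28.6 112.3   9.7  53.6 -68.7] [-0.2  0.4 -0. ] 0.0037256299720518278
```

View pics/a4.png

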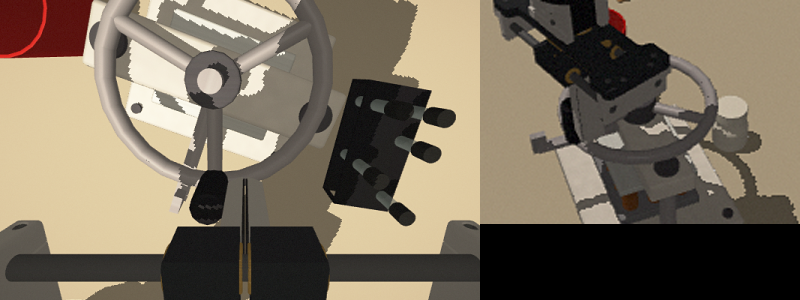

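The wrist view shows the handle at (207,205), about 20° short of the index finger tip at (178,205). I'll measure the angle by fitting the handle silhouette, using the start picture (angle 0) as reference.

```bash
cat > fit.py <<'E'
import cv2,sys
from h import *
t=np.linspace(0,2*np.pi,40)
def iou(d,th,ax=(553.5,51.5),mk=None):
    a=np.radians(192.5-th);c=np.array(ax)+80*np.array([np.cos(a),np.sin(a)])
    X=np.vstack([np.c_[c[0]+12*np.cos(t),c[1]+12*np.sin(t),0*t+z] for z in(147,186)])
    m=np.zeros(d['image'].shape[:2],np.uint8);p=proj(d,X)
    cv2.fillConvexPoly(m,cv2.convexHull(np.round(p*16).astype(np.int32)),1,shift=4)
    b=cv2.dilate(m,np.ones((15,15)))>0
    k=(d['image'].max(2)<60)&b;m=m>0
    return (k&m).sum()/((k|m).sum()+1)
def fit(d,lo,hi):
    r=max((iou(d,th,(553.5+x,51.5+y)),th,x,y) for th in np.arange(lo,hi,.5) for x in(-3,0,3) for y in(-3,0,3))
    T=np.arange(lo,hi,.25);v=[iou(d,x) for x in T];return r,T[int(np.argmax(v))],max(v)
if __name__=='__main__':
    for n,l,h in(('wrist1',-8,8),('side0',-8,8),('wrist4',325,360)):print(n,fit(dict(np.load(f'pics/{n}.npz')),l,h))
    d=dict(np.load('pics/wrist4.npz'));f=lambda u,v,z:ray(d,(u/.75,v/.75),z)[:2]
    hub=f(209,79,170);i=f(177,205,132);print(hub,i,'index az',np.degrees(np.arctan2(*(i-[553.5,51.5])[::-1]))%360)
E
python3 fit.py
```

```text
wrist1 ((np.float64(0.8632478632478633), np.float64(2.5), 0, -3), np.float64(0.25), np.float64(0.866421568627451))
side0 ((np.float64(0.7737373737373737), np.float64(-6.5), -3, 3), np.float64(-3.0), np.float64(0.7214700193423598))
wrist4 ((np.float64(0.8338860416038589), np.float64(338.5), 0, 3), np.float64(340.75), np.float64(0.7769559032716927))
[554.66858128  50.31716391] [445.30199775  24.64997316] index az 193.93678353838212
```

send_rows(motion=[[-1, [-0.14, -0.56, 0], 4], [-1, [-0.26, -1.28, 0], 9], [-1, [-0.31, -1.86, 0], 13], [-1, [-0.31, -1.86, 0], 13]])

```text
t: 21.25
tcp_pos: [485.7, 2.8, 155.4]
tcp_rot: [-180.0, 0.0, 19.3]
ft_force: [0.7, 0.1, -0.2]
grip_width: 0.003
gripper_force: 0.0
```

send_rows(motion=[[-1, [0, 0.7, 0], 0], [-1, [0, 1.5, 0], 0], [-1, [0, 2.2, 0], 0], [-1, [0, 2.2, -1.5], 0], [-1, [0, 2.2, -3.0], 0], [-1, [0, 2.2, -4.5], 0], [-1, [0, 2.2, -5.0], 0], [-1, [0, 2.2, -5.0], 0]])

```text
t: 22.25
tcp_pos: [492.9, -18.1, 205.8]
tcp_rot: [180.0, -0.0, 19.1]
ft_force: [-1.4, 0.0, 0.1]
grip_width: 0.002
gripper_force: 0.0
```

```bash
python3 ax.py
```

```text
22.25 [492.9 -18.1 205.8] [180.   -0.   19.1] [ 22.3  11.9 -26.9 110.1   6.2  59.4 -78.1] [-1.4  0.   0.1] 0.0022740563219043664
axis in tool 80.03623182734593 -45.887493219513985 wheel 83.3589885969618
```

send_rows(motion=[[-1, [0, 0, 0], -10], [-1, [0, -0.3, 0], -20], [-1, [-0.1, -0.6, 0], -30], [-1, [-0.1, -0.9, 0], -40], [-1, [-0.2, -1.1, 0], -50], [-1, [-0.2, -1.3, 0], -60], [-1, [-0.3, -1.5, 0], -70], [-1, [-0.33, -1.55, 0.04], -80], [-1, [-0.33, -1.55, 0.04], -83.4], [-1, [-0.33, -1.55, 0.04], -83.4], [-1, [-0.33, -1.55, 0.04], -83.4]])

```text
t: 23.62
tcp_pos: [484.5, -4.6, 204.8]
tcp_rot: [-180.0, -0.0, 102.4]
ft_force: [0.1, -1.7, -0.5]
grip_width: 0.003
gripper_force: 0.0
```

```bash
python3 ax.py;python3 - <<'E'
from station import *
from fit import *
d=get_image('wrist');np.savez('pics/wrist5.npz',**d)
r=dict(np.load('pics/wrist1.npz'));print(abs(r['R']-d['R']).max(),r['t'],d['t'])
np.savez('pics/side5.npz',**get_image('side'))
print(fit(d,345,366))
o=np.hstack([cv2.resize(x['image'][120:260,250:390,::-1],(400,400),interpolation=cv2.INTER_CUBIC) for x in(r,d)])
cv2.imwrite('pics/a5.png',o)
for x in(r,d):
    g=x['image'].max(2)[130:220,290:360];k=g<60;n,l,s,c=cv2.connectedComponentsWithStats(k.astype(np.uint8));i=1+s[1:,4].argmax();print(s[i],c[i])
E
```

```text
23.625 [484.5  -4.6 204.8] [-180.    -0.   102.4] [ 31.1  12.5 -38.6 110.9   9.   59.5   1. ] [ 0.1 -1.7 -0.5] 0.0029273630028019554
axis in tool 39.89018727888124 79.43266317180327 wheel 0.05318735380262751
0.0010859079212423017 [-473.11684903 -134.01176174  359.41722827] [-472.88717969 -133.71562269  359.13602424]
((np.float64(0.867699642431466), np.float64(357.0), 0, -3), np.float64(355.0), np.float64(0.8671036948748511))
[  14   18   39   47 1414] [33.42149929 41.35855728]
[  15   29   39   48 1456] [34.37362637 52.94505495]
```

View pics/a5.png

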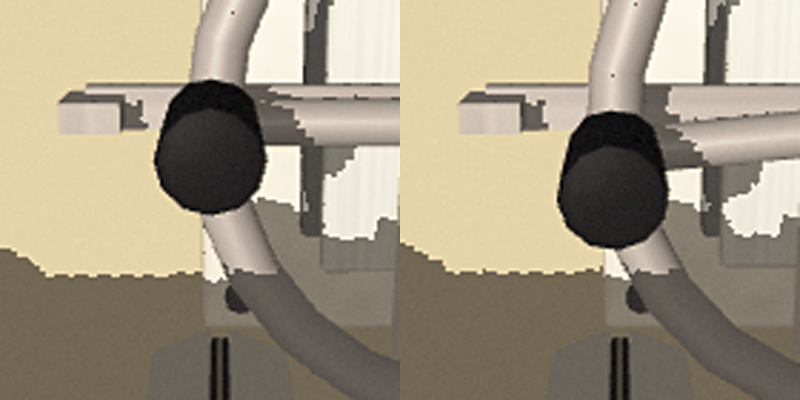

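The left half shows the start reference, the right half now, taken from the same pose. The handle top is 35 crop pixels (about 7.3 mm, 5.25°) short. I'll push the remainder in two careful stages.

send_rows(motion=[[-1, [0, 0, 1.5], 0], [-1, [0, 0, 3.0], 0], [-1, [0, 0, 4.5], 0], [-1, [0, 0, 4.95], 0], [-1, [0.4, 0, 4.95], 0], [-1, [0.8, 0, 4.95], 0], [-1, [1.1, 0, 4.95], 0], [-1, [1.3, 0, 4.95], 0], [-1, [1.45, 0, 4.95], 0], [-1, [1.6, 0, 4.95], 0], [-1, [1.6, 0, 4.95], 0], [-1, [1.6, 0, 4.95], 0]])

```text
t: 25.22
tcp_pos: [481.2, 11.2, 155.5]
tcp_rot: [-180.0, -0.0, 102.5]
ft_force: [-0.1, -0.8, 1.2]
grip_width: 0.005
gripper_force: 0.6
```

```bash
python3 ax.py
```

```text
25.225 [481.2  11.2 155.5] [-180.    -0.   102.5] [ 28.2  16.1 -38.2 114.3  12.3  53.5  -3.7] [-0.1 -0.8  1.2] 0.005442498006793269
axis in tool 23.654879014876002 79.35345887807257 wheel -0.03984897340991722
```

send_rows(motion=[[-1, [-0.6, 0, 0], 0], [-1, [-1.2, 0, 0], 0], [-1, [-1.6, 0, 0], 0], [-1, [-1.6, 0, -1.5], 0], [-1, [-1.6, 0, -3.0], 0], [-1, [-1.6, 0, -4.5], 0], [-1, [-1.6, 0, -4.95], 0], [-1, [-1.6, 0, -4.95], 0], [-1, [-1.6, 0, -4.95], 0]])

```text
t: 26.35
tcp_pos: [484.4, -4.6, 204.7]
tcp_rot: [-180.0, -0.0, 102.5]
ft_force: [-0.4, 1.3, 0.2]
grip_width: 0.002
gripper_force: 0.0
```

```bash
python3 ax.py
cat > cmp.py <<'E'
from station import *
from fit import *
d=get_image('wrist');r=dict(np.load('pics/wrist1.npz'));e=dict(np.load('pics/wrist5.npz'))
np.savez('pics/wl.npz',**d)
for x in(r,e,d):
    g=x['image'].max(2)[130:220,290:360];k=g<60;n,l,s,c=cv2.connectedComponentsWithStats(k.astype(np.uint8));i=1+s[1:,4].argmax()
    # same-world handle top centre: bottom edge of blob
    print(s[i],c[i],fit(x,-8,8)[1:])
print(r['t'],d['t'],[proj(x,[[473.5,36,186]])[0] for x in(r,e,d)])
E
python3 cmp.py
```

```text
26.35 [484.4  -4.6 204.7] [-180.    -0.   102.5] [ 31.2  12.6 -38.7 110.9   9.1  59.5   1.1] [-0.4  1.3  0.2] 0.0016394496374899385
axis in tool 39.718767443948025 79.61537949260881 wheel -0.03935789506834908
[  14   18   39   47 1414] [33.42149929 41.35855728] (np.float64(0.25), np.float64(0.866421568627451))
[  15   29   39   48 1456] [34.37362637 52.94505495] (np.float64(-5.0), np.float64(0.8671036948748511))
[  15   20   39   47 1434] [33.99790795 43.50627615] (np.float64(-1.25), np.float64(0.863855421686747))
[-473.11684903 -134.01176174  359.41722827] [-472.54317958 -134.40728323  358.88609422] [array([321.68537811, 171.64400415]), array([321.91892894, 171.81908063]), array([322.24773595, 171.8766108 ])]
```

send_rows(motion=[[-1, [0, 0, 1.5], 0], [-1, [0, 0, 3.0], 0], [-1, [0, 0, 4.5], 0], [-1, [0, 0, 4.95], 0], [-1, [0.5, 0, 4.95], 0], [-1, [1.0, 0, 4.95], 0], [-1, [1.4, 0, 4.95], 0], [-1, [1.55, 0, 4.95], 0], [-1, [1.65, 0, 4.95], 0], [-1, [1.74, 0, 4.95], 0], [-1, [1.74, 0, 4.95], 0], [-1, [1.74, 0, 4.95], 0]])

```text
t: 27.9
tcp_pos: [481.0, 12.3, 155.6]
tcp_rot: [180.0, 0.0, 102.5]
ft_force: [0.2, -3.0, 1.9]
grip_width: 0.006
gripper_force: 1.4
```

send_rows(motion=[[-1, [-0.6, 0, 0], 0], [-1, [-1.2, 0, 0], 0], [-1, [-1.74, 0, 0], 0], [-1, [-1.74, 0, -1.5], 0], [-1, [-1.74, 0, -3.0], 0], [-1, [-1.74, 0, -4.5], 0], [-1, [-1.74, 0, -4.95], 0], [-1, [-1.74, 0, -4.95], 0], [-1, [-1.74, 0, -4.95], 0]])

```text
t: 29.02
tcp_pos: [484.4, -4.6, 204.6]
tcp_rot: [-180.0, -0.0, 102.5]
ft_force: [-0.1, -0.1, 0.1]
grip_width: 0.004
gripper_force: 0.0
```

```bash
python3 cmp.py
python3 - <<'E'
import cv2,numpy as np
r=np.load('pics/wrist1.npz')['image'];d=np.load('pics/wl.npz')['image']
cv2.imwrite('pics/a6.png',np.hstack([cv2.resize(x[120:260,250:390,::-1],(400,400),interpolation=cv2.INTER_CUBIC) for x in(r,d)]))
E
```

```text
[  14   18   39   47 1414] [33.42149929 41.35855728] (np.float64(0.25), np.float64(0.866421568627451))
[  15   29   39   48 1456] [34.37362637 52.94505495] (np.float64(-5.0), np.float64(0.8671036948748511))
[  15   18   39   48 1438] [33.99026426 41.86369958] (np.float64(0.0), np.float64(0.8699334543254689))
[-473.11684903 -134.01176174  359.41722827] [-472.54350213 -134.40665588  358.88621039] [array([321.68537811, 171.64400415]), array([321.91892894, 171.81908063]), array([322.24689391, 171.88426021])]
```

View pics/a6.png

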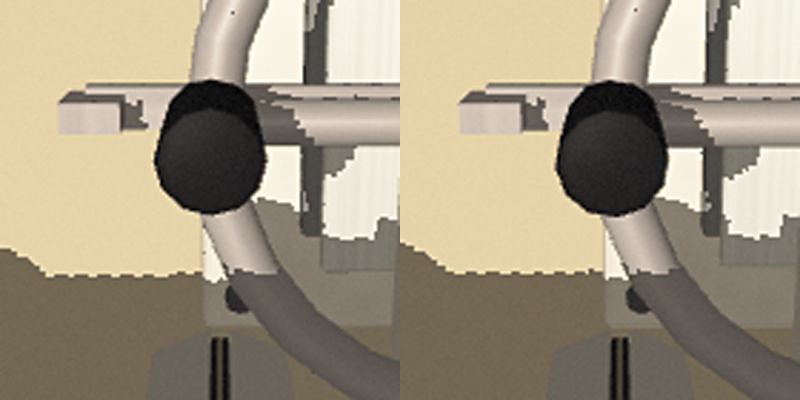

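The handle now matches the start picture to within about 0.2°. I'll move clear and hand in.

send_rows(motion=[[-1, [-1, 0, -2], 0], [-1, [-3, 0, -4], 0], [-1, [-6, 0, -6], 0], [-1, [-9, 0, -8], 0], [-1, [-9, 0, -8], 0], [-1, [-9, 0, -8], 0]])

```text
t: 29.82
tcp_pos: [503.9, -91.8, 284.4]
tcp_rot: [-180.0, -0.0, 102.6]
ft_force: [-0.5, 0.1, -1.2]
grip_width: 0.008
gripper_force: 0.0
```

```bash
python3 st.py; python3 -c "
from station import *
print(finish_job())"
```

```text
29.825 [503.9 -91.8 284.4] [-180.    -0.   102.6] [ 38.5  10.8 -35.8 101.6   6.6  69.8  13.4] [-0.5  0.1 -1.2] 0.008252480979531948
the job is handed in; nothing more can be done
None
```

The job is handed in after about 30 s: I pushed the hand wheel one full turn clockwise, its handle is back at the index finger to within about 0.2° by wrist camera, and the robot ended clear of everything; no verdict came back.

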